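# Grade the dispenser's spring plungers and lock out the tired one

## Task

One of the bench dispenser's three spring plungers has a tired spring. Working from the left plunger to the right, push each head down with the same gentle push of about 8 newtons, hold it a moment and let it rise, to find the one that goes down furthest. Then slide the blue dust cover fully open towards you, press the red button in front of that softest plunger all the way down so that it stays down (leave the other two buttons up), slide the cover fully home again, and leave the things lying around where they are.

Things in the scene. Friction and masses are not known exactly. Their poses are not given: they have to be found in the camera images.
- dispenser: white bench dispenser, fixed, 200 (x) x 250 (y) mm, deck 45 mm high; origin at the centre of its underside on the worktop; +x points away from the robot (turned up to 0.2 rad), +y left, z up. At its back three like spring plungers stand 75 mm apart in y, the tallest parts; before them a blue sliding dust cover hides three red buttons, one 63 mm in front of each plunger
- cover (a joint): the blue dust cover, a plate 55 (x) x 228 (y) x 5 mm whose upper face is 65 mm above the worktop; slides level towards the robot (dispenser -x). 0 = fully home (buttons hidden), 0.055 = fully open at its stop (its rear edge then 27 mm in front of the button centres); m. It stays where it is left and slides with about 2 N. It may start up to 12 mm from home
- cover_ridge (a point): centre of the top edge of the upright push ridge on the dust cover: 6 mm thick (x), 130 mm long (y), standing 22 mm above the plate, its top 87 mm above the worktop; 10 mm behind the plate's front edge. Push on its rear face to open, on its front face to close
- plunger_a (a joint): how far down spring plunger a is (m): 0 = fully up, 0.032 = at its bottom stop. Force grows steadily with depth; the three springs differ (about 7 to 25 mm at 8 N), and which plunger stands in which place changes from start to start. Springs back up when let go
- plunger_a_top (a point): centre of the flat top of plunger a's round grey head (44 mm across, 11 mm thick); 100 mm above the worktop when up, moves down with the plunger; in the dispenser frame it stands at x = +55 mm, y = +75, 0 or -75 mm
- unit_a: plunger a as a whole: a fixed steel collar 50 mm across on the dispenser's deck with the moving head above it; origin at the centre of the collar's foot, 45 mm above the worktop
- plunger_b (a joint): how far down spring plunger b is (m): 0 = fully up, 0.032 = at its bottom stop. Force grows steadily with depth; the three springs differ (about 7 to 25 mm at 8 N), and which plunger stands in which place changes from start to start. Springs back up when let go
- plunger_b_top (a point): centre of the flat top of plunger b's round grey head (44 mm across, 11 mm thick); 100 mm above the worktop when up, moves down with the plunger; in the dispenser frame it stands at x = +55 mm, y = +75, 0 or -75 mm
- unit_b: plunger b as a whole: a fixed steel collar 50 mm across on the dispenser's deck with the moving head above it; origin at the centre of the collar's foot, 45 mm above the worktop
- plunger_c (a joint): how far down spring plunger c is (m): 0 = fully up, 0.032 = at its bottom stop. Force grows steadily with depth; the three springs differ (about 7 to 25 mm at 8 N), and which plunger stands in which place changes from start to start. Springs back up when let go
- plunger_c_top (a point): centre of the flat top of plunger c's round grey head (44 mm across, 11 mm thick); 100 mm above the worktop when up, moves down with the plunger; in the dispenser frame it stands at x = +55 mm, y = +75, 0 or -75 mm
- unit_c: plunger c as a whole: a fixed steel collar 50 mm across on the dispenser's deck with the moving head above it; origin at the centre of the collar's foot, 45 mm above the worktop
- button_left (a joint): left lock-out button (m): 0 = up, 0.008 = fully down; takes about 3 N and stays down where it is left (it cannot be pulled up again)
- button_left_top (a point): centre of the flat top of the left red lock-out button, 30 mm across, 56 mm above the worktop when up; in the dispenser frame at x = -8 mm, y = +75 mm
- button_middle (a joint): middle lock-out button (m): 0 = up, 0.008 = fully down; takes about 3 N and stays down where it is left (it cannot be pulled up again)
- button_middle_top (a point): centre of the flat top of the middle red lock-out button, 30 mm across, 56 mm above the worktop when up; in the dispenser frame at x = -8 mm, y = +0 mm
- button_right (a joint): right lock-out button (m): 0 = up, 0.008 = fully down; takes about 3 N and stays down where it is left (it cannot be pulled up again)
- button_right_top (a point): centre of the flat top of the right red lock-out button, 30 mm across, 56 mm above the worktop when up; in the dispenser frame at x = -8 mm, y = -75 mm
- syringe: 5 ml syringe lying down, 17 x 165 x 17 mm, loose on the worktop, not part of the job; origin at the centre of its underside
- stapler: blue and black desk stapler, 25 x 111 x 41 mm, loose on the worktop, not part of the job; origin at the centre of its underside
- forceps: steel forceps lying down, 15 x 133 x 9 mm, loose on the worktop, not part of the job; origin at the centre of its underside
- gauze_pad: white gauze pad, 72 x 73 x 17 mm, loose on the worktop, not part of the job; origin at the centre of its underside

How it is judged:
On the way, in this order (a step that is already met when the one before it is completed fails the run):
1. the left plunger has been pushed down with at least 5.5 N (((horizontal distance between plunger_a_top and button_left_top below 0.08 m and value of joint plunger_a above 0.0092 m) or (horizontal distance between plunger_b_top and button_left_top below 0.08 m and value of joint plunger_b above 0.0153 m) or (horizontal distance between plunger_c_top and button_left_top below 0.08 m and value of joint plunger_c above 0.0043 m))), for 0.1 s.
2. the middle plunger has been pushed down with at least 5.5 N (((horizontal distance between plunger_a_top and button_middle_top below 0.08 m and value of joint plunger_a above 0.0092 m) or (horizontal distance between plunger_b_top and button_middle_top below 0.08 m and value of joint plunger_b above 0.0153 m) or (horizontal distance between plunger_c_top and button_middle_top below 0.08 m and value of joint plunger_c above 0.0043 m))), for 0.1 s.
3. the right plunger has been pushed down with at least 5.5 N (((horizontal distance between plunger_a_top and button_right_top below 0.08 m and value of joint plunger_a above 0.0092 m) or (horizontal distance between plunger_b_top and button_right_top below 0.08 m and value of joint plunger_b above 0.0153 m) or (horizontal distance between plunger_c_top and button_right_top below 0.08 m and value of joint plunger_c above 0.0043 m))), for 0.1 s.
4. the dust cover has been slid open (45 mm or more) (value of joint cover above 0.045 m), for 0.1 s.
5. the button in front of the softest plunger is fully down, the other two up, with the cover open (((horizontal distance between plunger_b_top and button_left_top below 0.08 m and value of joint button_left above 0.006 m and value of joint each of button_middle, button_right below 0.003 m) or (horizontal distance between plunger_b_top and button_middle_top below 0.08 m and value of joint button_middle above 0.006 m and value of joint each of button_left, button_right below 0.003 m) or (horizontal distance between plunger_b_top and button_right_top below 0.08 m and value of joint button_right above 0.006 m and value of joint each of button_left, button_middle below 0.003 m)) and value of joint cover above 0.03 m), for 0.1 s.
At the end, for the whole second after the job is handed in: The dust cover is fully home (within 4 mm), the button in front of the softest plunger is down (6 mm or more of its 8), the other two buttons are up (within 3 mm) and all three plungers are back up (within 3 mm) (((horizontal distance between plunger_b_top and button_left_top below 0.08 m and value of joint button_left above 0.006 m and value of joint each of button_middle, button_right below 0.003 m) or (horizontal distance between plunger_b_top and button_middle_top below 0.08 m and value of joint button_middle above 0.006 m and value of joint each of button_left, button_right below 0.003 m) or (horizontal distance between plunger_b_top and button_right_top below 0.08 m and value of joint button_right above 0.006 m and value of joint each of button_left, button_middle below 0.003 m)) and value of joint cover below 0.004 m and value of joint each of plunger_a, plunger_b, plunger_c below 0.003 m and velocity of joint cover below 0.01 m/s); the robot touches nothing.
It fails at once if a plunger is pushed with more than 18 N (contact force between any of unit_a, unit_b, unit_c and anything else above 18 N).
It fails at once if a loose bystander is moved by more than 25 mm (distance of any of syringe, stapler, forceps, gauze_pad from where it was at the start of the episode above 0.025 m).
It fails at once if a button other than the softest plunger's is pressed ((value of joint button_left above 0.004 m and not (horizontal distance between plunger_b_top and button_left_top below 0.08 m)) or (value of joint button_middle above 0.004 m and not (horizontal distance between plunger_b_top and button_middle_top below 0.08 m)) or (value of joint button_right above 0.004 m and not (horizontal distance between plunger_b_top and button_right_top below 0.08 m))).
It also fails if it takes over 54 s, if anything falls off the work surface, if the arm or the gripper's body presses on something with over 40 N, if the wrist force passes 120 N, or if a joint passes its speed limit or range.

## Robot

A 6-joint arm with a two-finger parallel gripper is mounted at the origin on a cart in front of the work surface, level with it; the furniture and walls round the work are solid. World frame = base frame: x ahead of the robot, y to its left, z up, the work surface at z = 0. Lengths are in m, angles in rad, forces in N, time in s.
With the tool pointing down it reaches from about 0.325 to 0.775 m from the base axis. Payload 5.5 kg.
Tool frame: the origin (TCP) lies where the fingers leave the gripper's body, on its centre line; the fingertips stand 80 mm ahead of it and the grasp point (between the pads) lies 61 mm ahead of it; z points along the fingers, y is the direction in which the jaws open and shut (so a half turn about z gives the same grasp; the last joint's range is limited). The gripper opens to 88 mm and grips with 3 to 60 N. Pads are 20 mm wide; open, the fingers measure 115 mm over their backs; the gripper's body (75 mm by 178 mm) begins 61 mm behind the grasp point.
Start: joints at [1.175, 0.091, 1.231, -0, 1.82, -0.057], TCP at [0.199, 0.566, 0.303] pointing down, gripper open.
Joint ranges: [-2.87, 2.87], [-0.86, 2.18], [0.17, 2.46], [-1.51, 4.65], [0.06, 2.69], [-2.65, 2.65]. Speed limits (rad/s): [2.57, 2.57, 3.01, 3.14, 3.14, 3.14].

## Interface

Orientations are given as a rotation vector (axis times angle).
In Python, from rig import bot, optics, finder gives the robot as it stands.
- The arm moves only by the shell command python3 -m jog 'ROWS' [FORCE]. ROWS is JSON, one flat list of numbers, 7 for each row, row after row: the shift along the tool's x, y, z in cm, then the turn, a rotation vector about the tool's x, y, z in degrees, then the finger opening in cm, from 0 to 8.78. In form: [tx, ty, tz, rx, ry, rz, fingers, tx, ty, tz, rx, ry, rz, fingers, ...]. A call has 1 to 8 rows; each row is the pose to reach, as a shift and turn from the pose measured when the call began, along the tool's axes at that moment; what a row does not reach only later rows make up. A row lasts 1/10 s, in which the tool goes at most 50 mm and 8.59 degrees, less where a joint would pass 70% of its speed; a pose out of reach is approached as far as the arm can. A call with a gripper value outside its range is refused whole. The fingers move at their own pace and stop on an object; FORCE is the grip in N (left out, the last holds). Time passes only in rows, so rows that repeat a pose let the fingers close. It gives the time, the measured TCP pose, the force and the opening at its end, in the units of the state.
- bot.read_state(): the state, without advancing time (a new reading comes with each control period).
- optics.get_image(name): name is "scene" or "top"; returns a dict with "pixels" (420x560x3 uint8, red, green, blue), "mtx" (3x3 intrinsics, pixels), "k1" (the pictures are not rectified: a ray, as slopes to the right and down, at radius r is drawn at 1 + k1 r^2 times it, then the intrinsics apply), "world_to_cam" (4x4, takes a point from world to camera coordinates). Camera axes: x right, y down, z forward; pixel columns grow to the right and rows downward; lengths in m; the calibration is good to about 2 mm. A picture is of the moment at which its call begins. There is no depth.
- bot.sign_off(): hands the job in, once; it reports no verdict.
Trained networks look in the newest picture that a camera, given by its name, has taken for a name from the list of things; names that differ only in an ending like _2 or _b are one class to them, and where a whole thing is asked for, a point or a joint stands for the part that bears it (a point fixed in the world has none). Each returns a list of dicts, best first, with "score" (0 to 1); they miss things now and then, are a little off and sometimes report something else, mostly with a low value. They report only what shows in the picture. A call takes as long as a camera call.
- finder.find_in(camera, query): "point" ([column, row] in pixels, amid what is visible of it).
- finder.masks_of(camera, query): "region" (420x560 bool, what is visible of it) and "point" ([column, row] in pixels, amid what is visible of it).
The state is a dict: "clock": time; "joint_pos": joint angles; "joint_vel": joint speeds; "effort": joint torques, N m; "eef_pos": TCP position; "orientation": TCP orientation; "force": force on the tool from outside, world axes, zero at the start; "ft_torque": the same for the moment, N m; "finger_gap": opening from 0.0 (shut) to 1.0 (fully open).
Only numpy, scipy, OpenCV 4.12 (cv2) and the standard library are available. Lean on these libraries where they do the work, as an engineer would, in place of code of your own. Each camera call takes 0.05 s, during which the arm holds its last target.

## Working session

There is one attempt and no reset: what is moved stays moved. The work goes in short steps, Python scripts to look and compute and a shell command to move; the robot and the scene stay as the last step left them, time stands still between calls to the robot, and variables do not carry over. Pictures are saved under pics/ and viewed, and the job is handed in when it is done.

```bash
mkdir -p pics; ls
python3 - <<'E'
from rig import bot, optics, finder
import cv2,numpy as np
s=bot.read_state(); print(s)
for n in ("scene","top"):
    im=optics.get_image(n); print(n,im['mtx'].tolist(),im['k1'],np.round(im['world_to_cam'],4).tolist())
    cv2.imwrite(f'pics/{n}0.png',im['pixels'][:,:,::-1])
    for q in ("plunger_a_top","button_left_top","cover_ridge","dispenser","cover","unit_a"):
        print(n,q,[(np.round(d['point'],1).tolist(),round(d['score'],2)) for d in finder.find_in(n,q)][:5])
E
```

```text
pics
{'clock': 0.0, 'joint_pos': array([ 1.17534723e+00,  9.18249029e-02,  1.23185146e+00,  3.51713410e-06,
        1.81983161e+00, -5.67184039e-02]), 'joint_vel': array([ 0.00014706,  0.00185675,  0.00251751,  0.00020088,  0.00071973,
       -0.00162428]), 'effort': array([-1.19877717e-03, -4.46449757e+01, -4.06443286e+01,  6.95306947e-02,
        2.92821456e-02, -1.39690815e-04]), 'eef_pos': array([0.19932771, 0.56576433, 0.30154653]), 'orientation': array([-5.29462339e-01, -3.09621497e+00,  2.93040890e-03]), 'force': array([ 0.40102972, -0.11600336,  0.21940433]), 'ft_torque': array([-4.84661441e-02, -1.39328241e-02,  8.93421178e-06]), 'finger_gap': 1.0002721891552542}
scene [[384.60572588828745, 0.0, 275.4364914385297], [0.0, 384.60572588828745, 214.77670252914916], [0.0, 0.0, 1.0]] -0.059999032738078516 [[-0.9681, 0.2502, 0.0159, 0.5454], [0.0952, 0.4256, -0.8999, 0.0916], [-0.2319, -0.8697, -0.4358, 0.9139], [0.0, 0.0, 0.0, 1.0]]
scene plunger_a_top [([237.6, 248.1], 0.59), ([238.2, 238.7], 0.53)]
scene button_left_top [([216.4, 212.8], 0.26)]
scene cover_ridge [([261.6, 230.8], 0.81)]
scene dispenser [([238.8, 238.1], 0.72), ([256.8, 250.7], 0.6), ([225.7, 226.9], 0.34)]
scene cover [([259.8, 230.3], 0.85)]
scene unit_a [([236.0, 249.0], 0.83), ([226.3, 225.2], 0.81), ([217.6, 214.0], 0.59)]
top [[492.1067535551436, 0.0, 279.9686015116211], [0.0, 492.1067535551436, 207.84305432940678], [0.0, 0.0, 1.0]] -0.16729963914116883 [[0.0221, -0.9997, 0.0054, -0.1224], [-0.9983, -0.0224, -0.0533, 0.5407], [0.0534, -0.0043, -0.9986, 0.9847], [0.0, 0.0, 0.0, 1.0]]
top plunger_a_top [([248.2, 159.7], 0.76), ([290.7, 193.2], 0.63)]
top button_left_top [([292.1, 151.8], 0.33)]
top cover_ridge [([292.7, 192.5], 0.84)]
top dispenser [([289.3, 192.4], 0.81)]
top cover [([288.2, 194.0], 0.63)]
top unit_a [([287.3, 157.4], 0.94), ([324.5, 154.1], 0.86), ([247.8, 158.9], 0.69)]
```

View pics/top0.png

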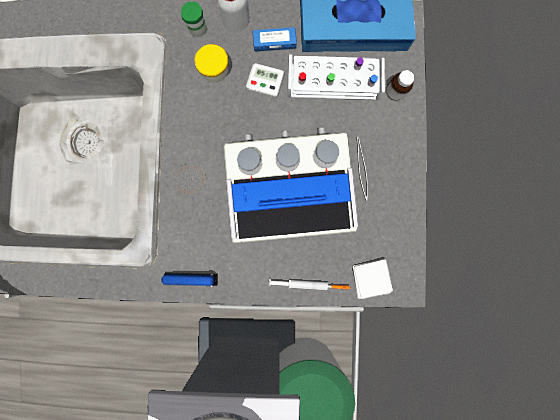

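View pics/scene0.png

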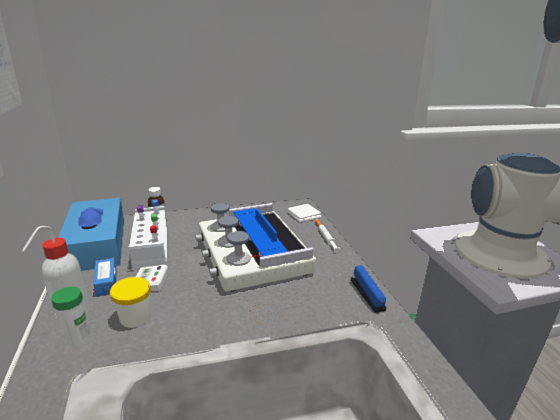

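The top view shows the dispenser with heads at about (249,159), (288,156) and (326,153), and the cover ridge near (292,199). The stapler (190,280), syringe (310,285), gauze (372,278) and forceps (363,168) lie around it. The scene view agrees. Next I fit the dispenser pose.

```bash
cat > h.py <<'E'
import numpy as np,cv2
from rig import bot,optics,finder
from scipy.spatial.transform import Rotation as R
def dist(im): return np.array([im['k1'],0,0,0,0],float)
def px2w(im,p,z):
    u=cv2.undistortPoints(np.array(p,float).reshape(-1,1,2),im['mtx'],dist(im)) if False else und(im,p)
    T=np.array(im['world_to_cam']);Rm=T[:3,:3];c=-Rm.T@T[:3,3]
    d=np.c_[u,np.ones(len(u))]@Rm
    return c+d*((z-c[2])/d[:,2])[:,None]
def und(im,p):
    p=np.array(p,float).reshape(-1,1,2)
    return cv2.undistortPointsIter(p,im['mtx'],dist(im),None,None,(3,50,1e-9)).reshape(-1,2)
def w2px(im,P):
    T=np.array(im['world_to_cam']);P=np.array(P,float).reshape(-1,3)
    return cv2.projectPoints(P,cv2.Rodrigues(T[:3,:3])[0],T[:3,3],im['mtx'],dist(im))[0].reshape(-1,2)
def st():
    s=bot.read_state();Rm=R.from_rotvec(s['orientation']).as_matrix()
    return s,np.array(s['eef_pos']),Rm
def disp(D,p): # D=(x,y,th)
    c,s_=np.cos(D[2]),np.sin(D[2]); return np.array([D[0]+c*p[0]-s_*p[1],D[1]+s_*p[0]+c*p[1],p[2]])
def shift(target,yaw=None):
    # tip at target: pointing down, tip 80mm ahead
    s,t,Rm=st(); tcp=np.array(target)+[0,0,.08]
    out=100*Rm.T@(tcp-t)
    rot=None
    if yaw is not None:
        # tool y axis along direction yaw (world), z down
        y=np.array([np.cos(yaw),np.sin(yaw),0]);z=np.array([0,0,-1.]);x=np.cross(y,z)
        G=np.c_[x,y,z]; rot=np.degrees(R.from_matrix(Rm.T@G).as_rotvec())
    return np.round(out,2),None if rot is None else np.round(rot,1)
E
python3 - <<'E'
from h import *
from scipy.optimize import least_squares
im=optics.get_image('top'); sc=optics.get_image('scene')
g=cv2.cvtColor(im['pixels'],cv2.COLOR_RGB2GRAY)
big=cv2.resize(im['pixels'][110:260,200:400],None,fx=4,fy=4,interpolation=cv2.INTER_CUBIC)
cv2.imwrite('pics/crop.png',big[:,:,::-1])
c=cv2.HoughCircles(cv2.resize(g,None,fx=4,fy=4)[400:760,880:1400],cv2.HOUGH_GRADIENT,1.5,100,param1=100,param2=30,minRadius=38,maxRadius=60)
print(None if c is None else [((x+880)/4,(y+400)/4,r/4) for x,y,r in c[0]])
pts=[]
for cam,I in(('top',im),('scene',sc)):
  for d in finder.masks_of(cam,'unit_a'):
    ys,xs=np.nonzero(d['region']); print(cam,d['point'],d['score'],xs.min(),xs.max(),ys.min(),ys.max(),len(xs))
heads=[(249,159.5),(288,156.3),(326.3,153)]
W=px2w(im,heads,.1);print(np.round(W,4))
r=np.mean(W,0); d=W[0]-W[2]; th=np.arctan2(-d[0],d[1]); print('spacing',np.hypot(*d[:2])/2,th)
D=[r[0]-.055*np.cos(th),r[1]-.055*np.sin(th),th];print(np.round(D,4))
E
```

```text
[(np.float32(250.9375), np.float32(160.9375), np.float32(14.225)), (np.float32(288.0625), np.float32(155.6875), np.float32(11.9)), (np.float32(325.9375), np.float32(153.8125), np.float32(14.375))]
top [286.4, 156.1] 0.91 275 299 144 170 526
top [326.3, 155.9] 0.7 312 338 141 167 574
top [248.8, 159.3] 0.59 237 261 148 174 545
scene [218.9, 212.9] 0.88 210 229 203 231 319
scene [225.4, 226.4] 0.8 218 238 216 247 379
scene [238.5, 249.7] 0.57 226 251 231 266 649
[[ 0.628  -0.05    0.1   ]
 [ 0.6357 -0.1228  0.1   ]
 [ 0.6437 -0.1946  0.1   ]]
spacing 0.07270843169031808 0.10829985773327519
[ 0.5811 -0.1284  0.1083]
```

View pics/crop.png

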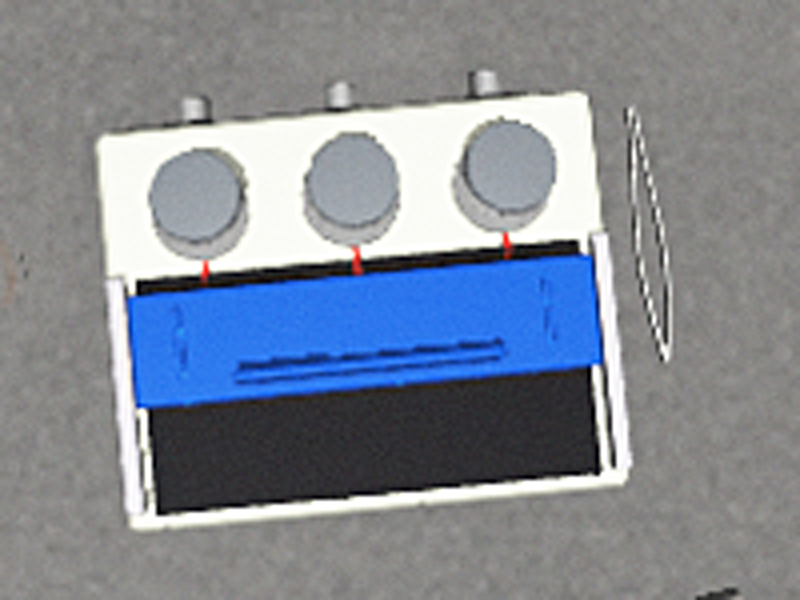

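Run:
```python
from h import *
from scipy.optimize import least_squares
im=optics.get_image('top')
c=lambda a:np.array(a,float)/4+[200,110]-[.375,.375]
obs=c([(196,192),(352,180),(510,167),(98,135),(588,93),(130,528),(628,482)])
mod=[(.055,.075,.1),(.055,0,.1),(.055,-.075,.1),(.1,.125,.045),(.1,-.125,.045),(-.1,.125,.045),(-.1,-.125,.045)]
f=lambda D:(w2px(im,[disp(D,m) for m in mod])-obs)
r=least_squares(lambda D:f(D).ravel(),[.58,-.128,.1],loss='soft_l1')
print(r.x,np.round(f(r.x),1).tolist())
D=r.x
# cover: rear edge, front edge at z .065 ; ridge top .087
cv=c([(129,297),(592,255),(137,407),(601,365),(237,378),(503,353)])
for p,z in zip(cv,[.065]*4+[.087]*2):
    w=px2w(im,[p],z)[0]; C,S=np.cos(D[2]),np.sin(D[2]); d=w[:2]-D[:2]; print(np.round([C*d[0]+S*d[1],-S*d[0]+C*d[1]],4))
for k in mod[:3]: print(np.round(disp(D,k),4), shift(disp(D,k)+np.array([0,0,.02]),D[2]+np.pi/2))
```

```text
[ 0.58438564 -0.12877965  0.11220291] [[-0.6, 0.5], [0.3, -0.1], [0.6, -0.3], [-1.3, -1.0], [0.8, -1.4], [-1.0, 1.0], [0.8, 1.0]]
[0.0132 0.112 ]
[ 0.0137 -0.1137]
[-0.0402  0.1127]
[-0.0401 -0.1127]
[-0.032   0.0627]
[-0.0315 -0.0635]
[ 0.6306 -0.0481  0.1   ] (array([-61.08, -43.58,  10.26]), array([ -0. ,   0. , -25.8]))
[ 0.639  -0.1226  0.1   ] (array([-64.35, -50.33,  10.26]), array([ -0. ,   0. , -25.8]))
[ 0.6474 -0.1971  0.1   ] (array([-67.62, -57.08,  10.26]), array([ -0. ,   0. , -25.8]))
```

```bash
python3 -m jog '[-4,-2.8,0,0,0,-4,0,-8,-5.7,0,0,0,-10,0,-12,-8.6,0,0,0,-16,0,-16,-11.4,0,0,0,-22,0,-20,-14.3,0,0,0,-25.8,0,-24,-17.1,0,0,0,-25.8,0,-28,-20,0,0,0,-25.8,0,-32,-22.8,0,0,0,-25.8,0]' 20
cat >> h.py <<'E'
D=np.array([0.5844,-0.1288,0.1122])
H=[(.055,.075,.1),(.055,0,.1),(.055,-.075,.1)]
def go(p,dz=0.):
    print(shift(disp(D,p)+np.array([0,0,dz]),D[2]+np.pi/2))
E
python3 -c "
from h import *
go(H[0],.02)"
```

```text
clock: 1.75
eef_pos: [0.4261, 0.2427, 0.303]
orientation: [-0.175, 3.136, 0.001]
force: [1.0, 1.0, -1.2]
finger_gap: 0.309
(array([-17.08, -31.18,  10.3 ]), array([ 0. ,  0.1, -0. ]))
```

```bash
python3 -m jog '[-2.4,-4.4,0.5,0,0,0,0,-4.8,-8.7,2,0,0,0,0,-7.2,-13.1,4,0,0,0,0,-9.6,-17.4,6,0,0,0,0,-12,-21.9,8,0,0,0,0,-14.4,-26.2,9,0,0,0,0,-17,-31.2,10,0,0,0,0,-17.1,-31.2,10.3,0,0,0,0]'
python3 -m jog '[0,0,0,0,0,0,0,0,0,0,0,0,0,0]'
python3 - <<'E'
from h import *
go(H[0],.02); print(st()[0]['force'])
for n in('top','scene'):
    im=optics.get_image(n)['pixels']; 
    c=im[110:260,200:400] if n=='top' else im[150:300,150:350]
    cv2.imwrite(f'pics/{n}1.png',cv2.resize(c,None,fx=4,fy=4)[:,:,::-1])
E
```

```text
clock: 2.55
eef_pos: [0.632, -0.052, 0.1984]
orientation: [0.171, -3.137, 0.001]
force: [-0.9, -0.1, -0.0]
finger_gap: 0.004
clock: 2.75
eef_pos: [0.6317, -0.0522, 0.1978]
orientation: [0.169, -3.135, -0.0]
force: [0.3, 0.3, 0.1]
finger_gap: 0.005
(array([ 0.06,  0.42, -0.22]), array([ 0. , -0.1, -0.3]))
[0.2585023  0.27410707 0.0966741 ]
```

View pics/scene1.png

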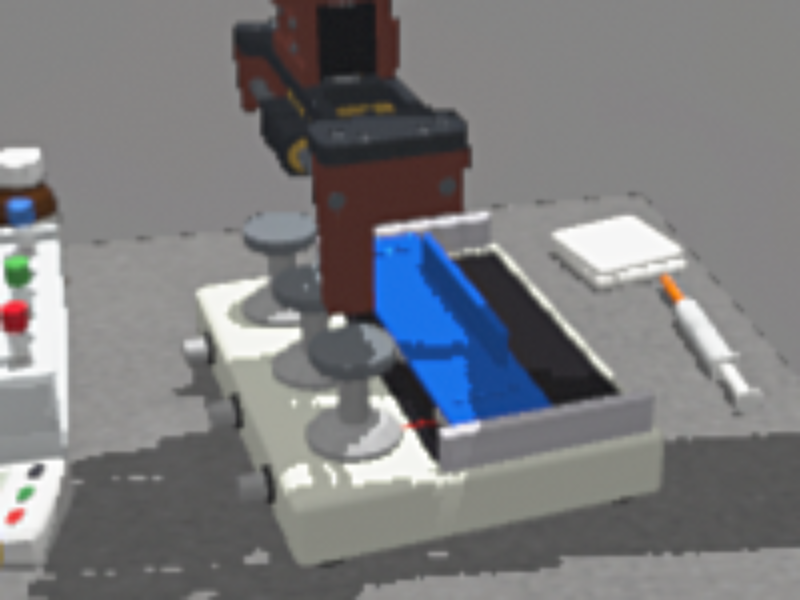

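Run:
```python
from h import *
im=optics.get_image('scene')
s,t,Rm=st()
tip=t+Rm@[0,0,.08]; print(tip)
p=w2px(im,[tip]+[disp(D,h) for h in H]+[disp(D,(-.1,.125,.045)),disp(D,(.1,.125,.045)),t]); print(np.round((p-[150,150])*4,0).tolist())
```

```text
[ 0.63176166 -0.0506015   0.11952304]
[[346.0, 305.0], [350.0, 342.0], [312.0, 278.0], [279.0, 224.0], [667.0, 431.0], [291.0, 505.0], [341.0, 154.0]]
```

View pics/top1.png

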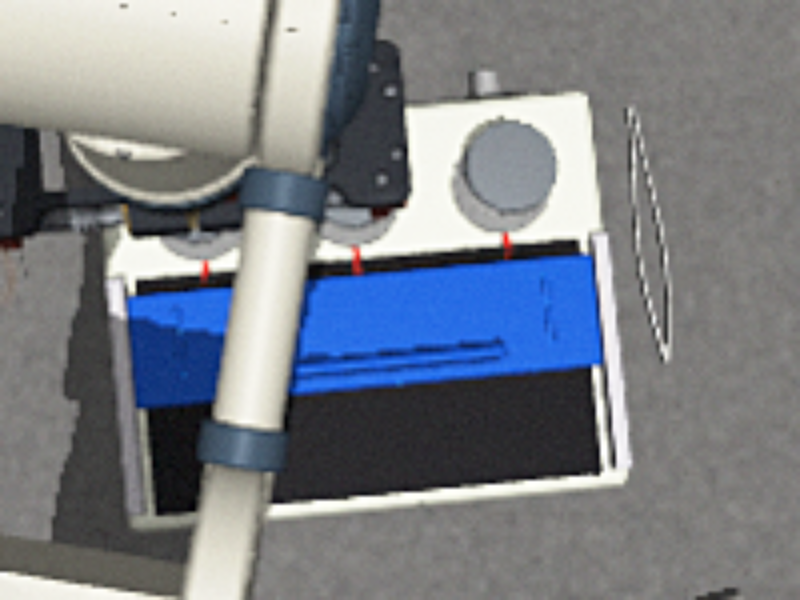

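Scene view: the fingertip at crop (345,308) is about 20 mm above the left head (350,342), as the projection predicts. Next I press it gently.

```bash
python3 -m jog '[0,0.4,0.9,0,0,0,0,0,0.4,1.7,0,0,0,0,0,0.4,2.1,0,0,0,0,0,0.4,2.4,0,0,0,0,0,0.4,2.5,0,0,0,0,0,0.4,2.5,0,0,0,0,0,0.4,2.5,0,0,0,0]'
```

```text
clock: 3.6
eef_pos: [0.6314, -0.0466, 0.1751]
orientation: [-0.173, 3.135, -0.0]
force: [-1.8, 2.0, 3.2]
finger_gap: 0.007
```

```bash
python3 -m jog '[0,0,0.2,0,0,0,0,0,0,0.4,0,0,0,0,0,0,0.6,0,0,0,0,0,0,0.6,0,0,0,0,0,0,0.6,0,0,0,0]'
```

```text
clock: 4.1
eef_pos: [0.6315, -0.0467, 0.1695]
orientation: [-0.173, 3.135, -0.001]
force: [-2.1, 2.7, 4.9]
finger_gap: 0.007
```

```bash
python3 -m jog '[0,0,0.2,0,0,0,0,0,0,0.4,0,0,0,0,0,0,0.4,0,0,0,0,0,0,0.4,0,0,0,0]'; python3 -c "
from h import *
print(st()[0]['force'],st()[1])"
```

```text
clock: 4.5
eef_pos: [0.6315, -0.0467, 0.1663]
orientation: [-0.172, 3.134, -0.001]
force: [-3.5, 2.4, 7.5]
finger_gap: 0.004
[-3.47672911  2.38720458  7.53058337] [ 0.63147829 -0.04670915  0.16626968]
```

```bash
python3 -m jog '[0,0,0.15,0,0,0,0,0,0,0.25,0,0,0,0,0,0,0.25,0,0,0,0,0,0,0.25,0,0,0,0]'; python3 -m jog '[0,0,0,0,0,0,0]'
```

```text
clock: 4.9
eef_pos: [0.6314, -0.0467, 0.1647]
orientation: [-0.172, 3.134, -0.001]
force: [-4.0, 3.0, 8.6]
finger_gap: 0.006
clock: 5.0
eef_pos: [0.6314, -0.0467, 0.1656]
orientation: [-0.172, 3.133, -0.001]
force: [-3.3, 2.4, 8.2]
finger_gap: 0.004
```

```bash
python3 -m jog '[0,0,-2,0,0,0,0,0,0,-3.4,0,0,0,0,0,-3,-3.4,0,0,0,0,0,-7.5,-3.4,0,0,0,0,0,-7.5,-3.4,0,0,0,0,0,-7.5,-3.4,0,0,0,0]';python3 -c "
from h import *
go(H[1],.02);print(st()[0]['force'])"
```

```text
clock: 5.6
eef_pos: [0.6393, -0.1225, 0.1988]
orientation: [-0.169, 3.135, -0.0]
force: [-0.6, 0.3, 0.6]
finger_gap: 0.006
(array([ 0.03, -0.01, -0.12]), array([-0. ,  0.1, -0.3]))
[-0.64168163  0.26031163  0.5534209 ]
```

```bash
python3 -m jog '[0,0,1,0,0,0,0,0,0,1.7,0,0,0,0,0,0,2.1,0,0,0,0,0,0,2.4,0,0,0,0,0,0,2.4,0,0,0,0,0,0,2.4,0,0,0,0]'
```

```text
clock: 6.2
eef_pos: [0.6395, -0.1221, 0.1752]
orientation: [-0.169, 3.134, -0.0]
force: [-0.6, 1.4, 2.1]
finger_gap: 0.004
```

```bash
python3 -m jog '[0,0,0.3,0,0,0,0,0,0,0.6,0,0,0,0,0,0,0.9,0,0,0,0,0,0,1.1,0,0,0,0,0,0,1.1,0,0,0,0,0,0,1.1,0,0,0,0]'
```

```text
clock: 6.8
eef_pos: [0.6396, -0.1221, 0.1646]
orientation: [-0.169, 3.133, -0.001]
force: [-1.8, 0.3, 4.9]
finger_gap: 0.005
```

Depth is about 15.4 mm at 4.9 N, so this one is softer. I'll continue to about 8 N.

```bash
python3 -m jog '[0,0,0.3,0,0,0,0,0,0,0.6,0,0,0,0,0,0,0.7,0,0,0,0,0,0,0.7,0,0,0,0,0,0,0.7,0,0,0,0]'
```

```text
clock: 7.3
eef_pos: [0.6396, -0.1222, 0.1585]
orientation: [-0.169, 3.133, -0.001]
force: [-3.5, 1.5, 7.2]
finger_gap: 0.004
```

```bash
python3 -m jog '[0,0,-2,0,0,0,0,0,0,-4,0,0,0,0,0,-3,-4,0,0,0,0,0,-7.5,-4,0,0,0,0,0,-7.5,-4,0,0,0,0,0,-7.5,-4,0,0,0,0]';python3 -c "
from h import *
go(H[2],.02);print(st()[0]['force'])"
```

```text
clock: 7.9
eef_pos: [0.6473, -0.1976, 0.1971]
orientation: [-0.166, 3.135, 0.001]
force: [-0.7, -0.1, 1.2]
finger_gap: 0.003
(array([-0.02,  0.04, -0.29]), array([ 0. ,  0.2, -0.4]))
[-0.68717037 -0.13746903  1.21508696]
```

Tip at 0.117, so contact comes after 1.7 cm. This one is probably stiff, so I'll step carefully to about 5 mm.

```bash
python3 -m jog '[0,0,1,0,0,0,0,0,0,1.6,0,0,0,0,0,0,1.9,0,0,0,0,0,0,2.15,0,0,0,0,0,0,2.15,0,0,0,0,0,0,2.15,0,0,0,0]'
```

```text
clock: 8.5
eef_pos: [0.6471, -0.1967, 0.1764]
orientation: [-0.168, 3.135, 0.002]
force: [-3.5, 1.8, 4.6]
finger_gap: 0.004
```

```bash
python3 -m jog '[0,0,0.2,0,0,0,0,0,0,0.35,0,0,0,0,0,0,0.35,0,0,0,0,0,0,0.35,0,0,0,0]'
```

```text
clock: 8.9
eef_pos: [0.6471, -0.1965, 0.1744]
orientation: [-0.168, 3.134, 0.001]
force: [-2.7, 0.4, 6.6]
finger_gap: 0.003
```

```bash
python3 -m jog '[0,0,0.15,0,0,0,0,0,0,0.25,0,0,0,0,0,0,0.25,0,0,0,0]'
```

```text
clock: 9.2
eef_pos: [0.647, -0.1965, 0.1735]
orientation: [-0.168, 3.133, -0.001]
force: [-3.0, 0.1, 7.3]
finger_gap: 0.008
```

```bash
python3 -m jog '[0,0,-2,0,0,0,0,0,0,-3.6,0,0,0,0,0,0,-3.6,0,0,0,0]';python3 -c "
from h import *
go((-.012,0,.1),.015);go((-.012,0,.071));print(st()[0]['force'])"
```

```text
clock: 9.5
eef_pos: [0.6478, -0.1965, 0.2131]
orientation: [-0.168, 3.128, -0.004]
force: [0.9, 0.4, 0.2]
finger_gap: 0.005
(array([6.79, 7.41, 1.73]), array([-0.2,  0.5, -0.3]))
(array([6.83, 7.43, 6.13]), array([-0.2,  0.5, -0.3]))
[0.89463131 0.44343576 0.15898348]
```

```bash
python3 -m jog '[3,3.4,0,0,0,0,0,6.8,7.4,0.5,0,0,0,0,6.8,7.4,1.5,0,0,0,0,6.8,7.4,3.5,0,0,0,0,6.8,7.4,4.5,0,0,0,0,6.8,7.4,4.5,0,0,0,0]';python3 -c "
from h import *
go((-.012,0,.071));print(st()[0]['force'])
im=optics.get_image('scene')['pixels'];cv2.imwrite('pics/s2.png',cv2.resize(im[150:300,150:350],None,fx=4,fy=4)[:,:,::-1])"
```

```text
clock: 10.1
eef_pos: [0.5721, -0.1303, 0.1647]
orientation: [-0.168, 3.132, -0.002]
force: [-0.6, -0.1, -0.6]
finger_gap: 0.006
(array([-0.04,  0.02,  1.37]), array([-0.1,  0.3, -0.3]))
[-0.63175422 -0.08912439 -0.55310701]
```

View pics/s2.png

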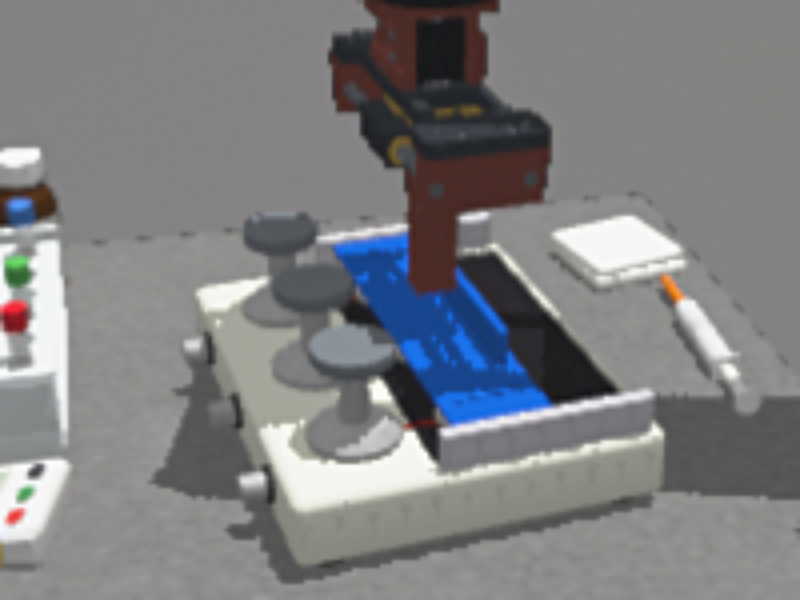

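The fingertip (crop 432,290) hangs over the plate behind the ridge, clear of the middle head. I'll lower it and push.

```bash
python3 -m jog '[0,0,0.8,0,0,0,0,0,0,1.3,0,0,0,0,0,0,1.3,0,0,0,0]'; python3 -m jog '[0.8,0,0,0,0,0,0,1.6,0,0,0,0,0,0,2.4,0,0,0,0,0,0,3.2,0,0,0,0,0,0,4,0,0,0,0,0,0,4.7,0,0,0,0,0,0,5.1,0,0,0,0,0,0,5.1,0,0,0,0,0,0]';python3 -c "
from h import *
go((-.012,0,.071));print(st()[0]['force'])"
```

```text
clock: 10.45
eef_pos: [0.5725, -0.1307, 0.1521]
orientation: [-0.168, 3.131, -0.002]
force: [-0.8, -0.3, 0.2]
finger_gap: 0.008
clock: 11.25
eef_pos: [0.5211, -0.1361, 0.152]
orientation: [-0.167, 3.132, -0.002]
force: [0.1, 0.4, -0.5]
finger_gap: 0.006
(array([-5.17,  0.04,  0.12]), array([-0.1,  0.3, -0.3]))
[ 0.1431522   0.35010033 -0.47238451]
```

```bash
python3 -m jog '[0.3,0,0,0,0,0,0,0.5,0,0,0,0,0,0,0.5,0,0,0,0,0,0]'; python3 -c "
from h import *
print(st()[0]['force'])
im=optics.get_image('scene')['pixels'];cv2.imwrite('pics/s3.png',cv2.resize(im[150:300,150:350],None,fx=4,fy=4)[:,:,::-1])"
```

```text
clock: 11.55
eef_pos: [0.5187, -0.1362, 0.152]
orientation: [-0.168, 3.124, -0.002]
force: [14.6, -0.3, -6.8]
finger_gap: 0.004
[14.59616399 -0.33843197 -6.83711331]
```

View pics/s3.png

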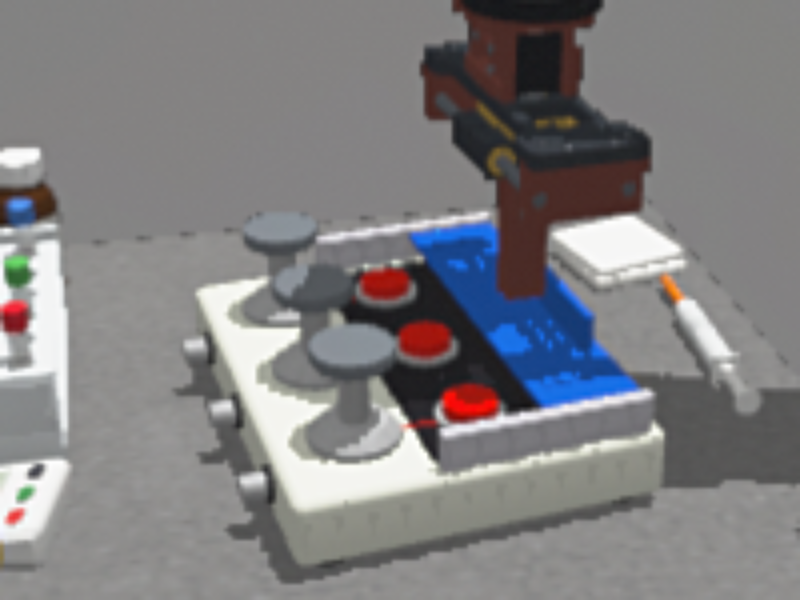

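The cover is at its stop (14.6 N) and the three buttons are exposed at (385,283), (425,340) and (470,403). I'll back off, lift and move above the middle button.

```bash
python3 -m jog '[-0.6,0,0,0,0,0,0,-0.8,0,-1,0,0,0,0,-3,0,-2.2,0,0,0,0,-6,0,-1.8,0,0,0,0,-6,0,-1,0,0,0,0,-6,0,-1,0,0,0,0]';python3 -c "
from h import *
go((-.008,0,.056));print(st()[0]['force'])
"
```

```text
clock: 12.2
eef_pos: [0.5775, -0.1295, 0.1611]
orientation: [-0.169, 3.128, -0.0]
force: [-0.7, 0.5, 0.2]
finger_gap: 0.007
(array([ 0.13, -0.01,  2.51]), array([-0. ,  0.5, -0.2]))
[-0.70129978  0.48918868  0.24542125]
```

```bash
python3 -m jog '[0.1,0,1.2,0,0,0,0,0.1,0,2.3,0,0,0,0,0.1,0,2.7,0,0,0,0,0.1,0,3,0,0,0,0,0.1,0,3.2,0,0,0,0,0.1,0,3.4,0,0,0,0,0.1,0,3.4,0,0,0,0]'
```

```text
clock: 12.9
eef_pos: [0.5765, -0.1296, 0.1283]
orientation: [-0.169, 3.128, -0.001]
force: [-5.4, 0.7, 6.7]
finger_gap: 0.003
```

```bash
python3 -m jog '[0,0,0.15,0,0,0,0,0,0,0.2,0,0,0,0,0,0,0.2,0,0,0,0]'
```

```text
clock: 13.2
eef_pos: [0.5765, -0.1296, 0.1283]
orientation: [-0.169, 3.128, -0.001]
force: [-6.5, 1.6, 9.5]
finger_gap: 0.006
```

The button is at its bottom: the tip is at z 0.048 and the force rises without travel. I'll lift and go in front of the ridge.

```bash
python3 -m jog '[0,0,-2,0,0,0,0,0,0,-5.7,0,0,0,0,3,0,-6,0,0,0,0,7,0,-6,0,0,0,0,9.2,0,-6,0,0,0,0,9.2,0,-6,0,0,0,0,9.2,0,-6,0,0,0,0]';python3 -c "
from h import *
go((-.1,0,.072));print(st()[0]['force'])
im=optics.get_image('scene')['pixels'];cv2.imwrite('pics/s4.png',cv2.resize(im[150:300,150:350],None,fx=4,fy=4)[:,:,::-1])"
```

```text
clock: 13.9
eef_pos: [0.485, -0.1396, 0.1879]
orientation: [-0.169, 3.126, -0.002]
force: [0.4, -0.6, 0.4]
finger_gap: 0.005
(array([ 0.04, -0.03,  3.59]), array([-0.1,  0.6, -0.3]))
[ 0.36876815 -0.61888494  0.37158271]
```

View pics/s4.png

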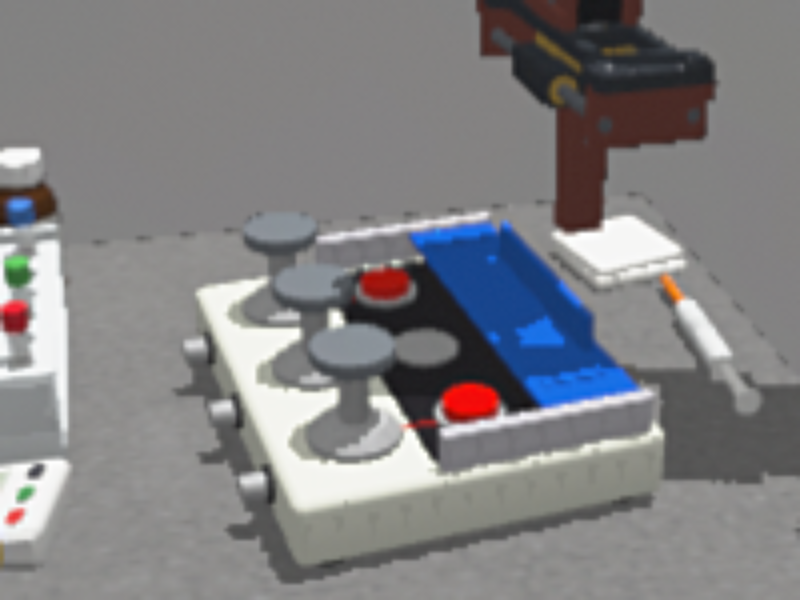

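The middle button is sunk in its collar, the outer two are up and the cover is still open. I'll lower and push it home.

```bash
python3 -m jog '[0,0,1.5,0,0,0,0,0,0,3,0,0,0,0,0,0,3.5,0,0,0,0,0,0,3.5,0,0,0,0]'; python3 -m jog '[-0.8,0,0,0,0,0,0,-1.6,0,0,0,0,0,0,-2.4,0,0,0,0,0,0,-3.2,0,0,0,0,0,0,-4,0,0,0,0,0,0,-4.8,0,0,0,0,0,0,-5.6,0,0,0,0,0,0,-5.9,0,0,0,0,0,0]';python3 -m jog '[0,0,0,0,0,0,0]';python3 -c "
from h import *
go((-.038,0,.072));print(st()[0]['force'])"
```

```text
clock: 14.35
eef_pos: [0.4851, -0.1391, 0.1502]
orientation: [-0.17, 3.13, 0.001]
force: [-0.4, 0.1, 0.2]
finger_gap: 0.006
clock: 15.15
eef_pos: [0.5446, -0.1326, 0.1507]
orientation: [-0.171, 3.13, 0.001]
force: [-1.9, 2.0, -1.3]
finger_gap: 0.004
clock: 15.25
eef_pos: [0.5451, -0.1325, 0.1507]
orientation: [-0.171, 3.129, 0.001]
force: [-1.1, 0.3, -1.5]
finger_gap: 0.004
(array([-0.15, -0.07, -0.13]), array([ 0. ,  0.4, -0.2]))
[-1.13918409  0.33833463 -1.48025002]
```

```bash
python3 -m jog '[-0.15,0,0,0,0,0,0,-0.3,0,0,0,0,0,0,-0.45,0,0,0,0,0,0,-0.45,0,0,0,0,0,0]'
```

```text
clock: 15.65
eef_pos: [0.5462, -0.1325, 0.1508]
orientation: [0.17, -3.135, -0.002]
force: [-18.7, 0.6, 6.8]
finger_gap: 0.005
```

At the home stop (-18.7 N, no more travel). I'll back off, lift and look.

```bash
python3 -m jog '[0.6,0,0,0,0,0,0,1.5,0,0,0,0,0,0,1.5,0,-3,0,0,0,0,1.5,0,-7,0,0,0,0,4,0,-11,0,0,0,0,7,8,-14,0,0,0,0]'; python3 -m jog '[0,4,0,0,0,0,0,0,9,0,0,0,0,0,0,14,0,0,0,0,0,0,19,0,0,0,0,0,0,23,0,0,0,0,0,0,23,0,0,0,0,0]';python3 - <<'E'
from h import *
s=st()[0];print(s['force'],s['eef_pos'])
im=optics.get_image('scene')['pixels'];cv2.imwrite('pics/s5.png',cv2.resize(im[150:300,150:350],None,fx=4,fy=4)[:,:,::-1])
im=optics.get_image('top');cv2.imwrite('pics/t5.png',im['pixels'][:,:,::-1])
print(np.round(w2px(im,[disp(D,(a,b,.065)) for a in(.02,-.035) for b in (.114,-.114)]),1).tolist())
cv2.imwrite('pics/t5c.png',cv2.resize(im['pixels'][110:260,200:400],None,fx=4,fy=4)[:,:,::-1])
E
```

```text
clock: 16.25
eef_pos: [0.4855, -0.0977, 0.2821]
orientation: [-0.161, 3.133, -0.004]
force: [0.8, 1.3, -0.2]
finger_gap: 0.01
clock: 16.85
eef_pos: [0.461, 0.135, 0.2819]
orientation: [-0.171, 3.13, -0.001]
force: [0.7, -0.9, 0.1]
finger_gap: 0.007
[ 0.65137538 -0.87105687  0.06983104] [0.46096019 0.13502122 0.28194878]
[[230.6, 180.5], [347.5, 170.1], [233.0, 208.7], [350.3, 198.2]]
```

View pics/s5.png

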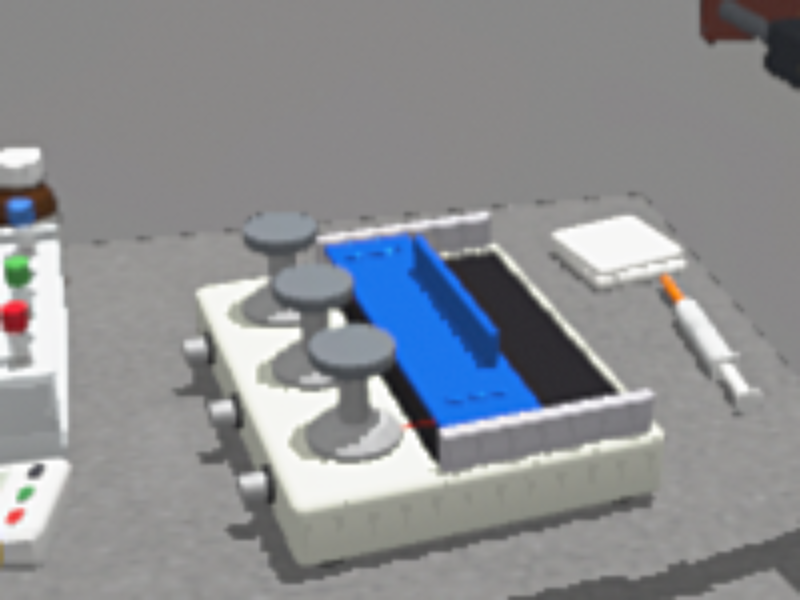

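View pics/t5.png

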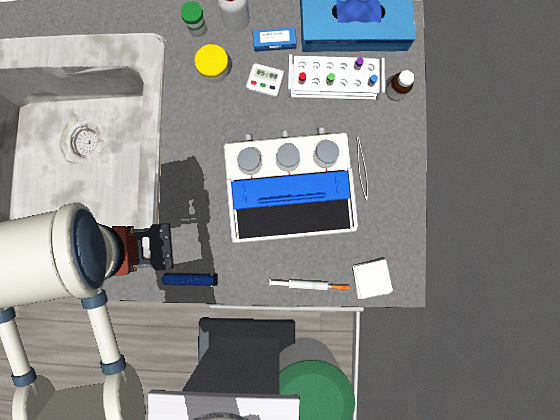

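View pics/t5c.png

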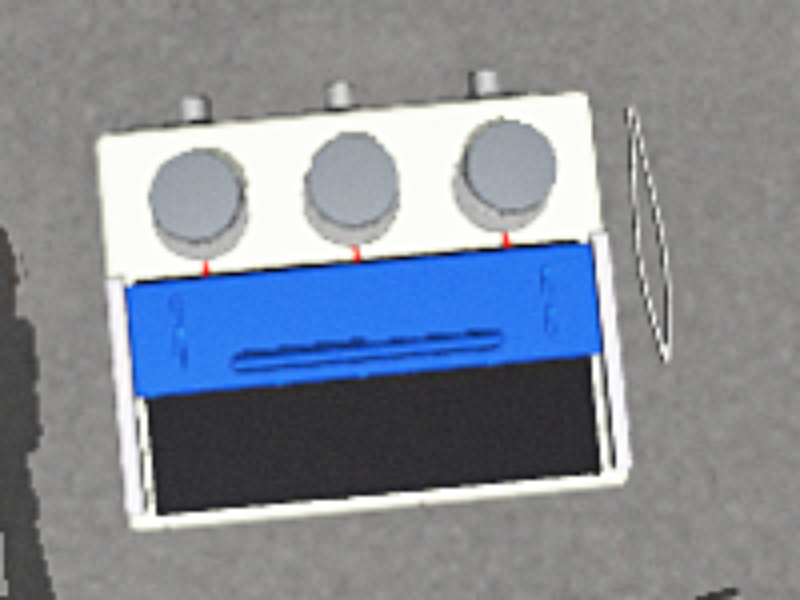

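The cover's edges lie within about 1 px of the predicted home position, the heads are up, the bystanders are unmoved and the arm is clear.

```bash
python3 -c "
from rig import bot
print(bot.sign_off())"
```

```text
the job is handed in; nothing more can be done
None
```

The job is done and handed in at about 17 s of the 54 s allowed. The middle plunger has the tired spring, and its button is the one pressed.

| Plunger | Depth | Push reading |
|---|---|---|
| Left | about 15 mm | about 8.4 N |
| Middle | about 21.5 mm | about 7.2 N |
| Right | about 6.5 mm | about 7.3 N |

- **Cover open:** I pushed it towards the robot until it met its stop, at about 15 N.
- **Button:** I pressed the middle one until it stopped moving. The next picture showed it sunk in its collar, with the other two still up.
- **Cover home:** I pushed it back until it met the home stop, at about 19 N. In the last picture its edges are within about 1 px of the computed home position.
- **Surroundings:** The last pictures show all three plunger heads up and the loose things where they were. The arm is clear of everything.

**Limits of the checks:** The force readings were noisy by about 1 N, with sideways forces up to 4 N while pressing the plungers and 6.5 N on the button. The springs differ enough that this doesn't change which is softest. No check failed, but the buttons could not be seen once the cover was closed over them.

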